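Update the flip tags of the pellet-cup board

TASK

Bring the pellet-cup board up to date: flip its hinged tags over so that only the bays whose cup is full of brown sample show the green face up, and the bays with an empty cup show red, every tag lying fully over on its rest. Push the tags over gently with a fingertip, without pinching them, and leave the cups and the things beside the board where they stand.

Things in the scene. Friction and masses are not known exactly. Their poses are not given: they have to be found in the camera images.
- tag_a_plate (a joint): hinge angle of tag a (rad): 0 = red face up, resting 25 deg above level with its free edge towards the robot; 2.269 = green face up, resting 25 deg above level with its free edge away from the robot, towards its bay; upright at 1.134. The hinge is light and has no spring: past upright the tag falls over by itself, before upright it falls back
- tag_a_hinge (a point): middle of tag a's hinge axis, 21.5 mm above the worktop; the axis is level, square to the line from here to bay_a. Its steel bracket rises only to 24 mm above the worktop (36 mm long, 57 mm wide): a fingertip 28 to 38 mm above the worktop passes over it and still catches the resting tag's free edge from beneath
- tag_a_edge (a point): middle of the free-turning steel roller (8 mm thick, 38 mm long) along tag a's free edge, 65 mm from the hinge axis; the tag is a plastic plate 44 mm wide, 4 mm thick, 42 g in all, red on one face, green on the other. At rest this point is 59 mm level distance from the axis and 49 mm above the worktop, 87 mm when upright. A level push on the roller towards the hinge raises the tag
- bay_a (a point): middle of the floor of tag a's bay (10 mm above the worktop): a low round ring, 51 mm across and 5 mm high, 130 mm behind the hinge as seen from the robot, joined to it by a white line. Lanes of tag and bay stand side by side, 72 mm apart, on one fixed dark board
- tag_b_plate (a joint): hinge angle of tag b (rad): 0 = red face up, resting 25 deg above level with its free edge towards the robot; 2.269 = green face up, resting 25 deg above level with its free edge away from the robot, towards its bay; upright at 1.134. The hinge is light and has no spring: past upright the tag falls over by itself, before upright it falls back
- tag_b_hinge (a point): middle of tag b's hinge axis, 21.5 mm above the worktop; the axis is level, square to the line from here to bay_b. Its steel bracket rises only to 24 mm above the worktop (36 mm long, 57 mm wide): a fingertip 28 to 38 mm above the worktop passes over it and still catches the resting tag's free edge from beneath
- tag_b_edge (a point): middle of the free-turning steel roller (8 mm thick, 38 mm long) along tag b's free edge, 65 mm from the hinge axis; the tag is a plastic plate 44 mm wide, 4 mm thick, 42 g in all, red on one face, green on the other. At rest this point is 59 mm level distance from the axis and 49 mm above the worktop, 87 mm when upright. A level push on the roller towards the hinge raises the tag
- bay_b (a point): middle of the floor of tag b's bay (10 mm above the worktop): a low round ring, 51 mm across and 5 mm high, 130 mm behind the hinge as seen from the robot, joined to it by a white line. Lanes of tag and bay stand side by side, 72 mm apart, on one fixed dark board
- tag_c_plate (a joint): hinge angle of tag c (rad): 0 = red face up, resting 25 deg above level with its free edge towards the robot; 2.269 = green face up, resting 25 deg above level with its free edge away from the robot, towards its bay; upright at 1.134. The hinge is light and has no spring: past upright the tag falls over by itself, before upright it falls back
- tag_c_hinge (a point): middle of tag c's hinge axis, 21.5 mm above the worktop; the axis is level, square to the line from here to bay_c. Its steel bracket rises only to 24 mm above the worktop (36 mm long, 57 mm wide): a fingertip 28 to 38 mm above the worktop passes over it and still catches the resting tag's free edge from beneath
- tag_c_edge (a point): middle of the free-turning steel roller (8 mm thick, 38 mm long) along tag c's free edge, 65 mm from the hinge axis; the tag is a plastic plate 44 mm wide, 4 mm thick, 42 g in all, red on one face, green on the other. At rest this point is 59 mm level distance from the axis and 49 mm above the worktop, 87 mm when upright. A level push on the roller towards the hinge raises the tag
- bay_c (a point): middle of the floor of tag c's bay (10 mm above the worktop): a low round ring, 51 mm across and 5 mm high, 130 mm behind the hinge as seen from the robot, joined to it by a white line. Lanes of tag and bay stand side by side, 72 mm apart, on one fixed dark board
- tag_d_plate (a joint): hinge angle of tag d (rad): 0 = red face up, resting 25 deg above level with its free edge towards the robot; 2.269 = green face up, resting 25 deg above level with its free edge away from the robot, towards its bay; upright at 1.134. The hinge is light and has no spring: past upright the tag falls over by itself, before upright it falls back
- tag_d_hinge (a point): middle of tag d's hinge axis, 21.5 mm above the worktop; the axis is level, square to the line from here to bay_d. Its steel bracket rises only to 24 mm above the worktop (36 mm long, 57 mm wide): a fingertip 28 to 38 mm above the worktop passes over it and still catches the resting tag's free edge from beneath
- tag_d_edge (a point): middle of the free-turning steel roller (8 mm thick, 38 mm long) along tag d's free edge, 65 mm from the hinge axis; the tag is a plastic plate 44 mm wide, 4 mm thick, 42 g in all, red on one face, green on the other. At rest this point is 59 mm level distance from the axis and 49 mm above the worktop, 87 mm when upright. A level push on the roller towards the hinge raises the tag
- bay_d (a point): middle of the floor of tag d's bay (10 mm above the worktop): a low round ring, 51 mm across and 5 mm high, 130 mm behind the hinge as seen from the robot, joined to it by a white line. Lanes of tag and bay stand side by side, 72 mm apart, on one fixed dark board
- pellet_cup_0: FULL cup: small round aluminium cup filled with brown sample, 38 mm across, 10 mm high, standing loose in one of the bays; origin at the centre of its underside
- pellet_cup_3: FULL cup: small round aluminium cup filled with brown sample, 38 mm across, 10 mm high, standing loose in one of the bays; origin at the centre of its underside
- pellet_cup_1: EMPTY cup: small round bare aluminium cup, shiny inside, 38 mm across, 10 mm high, standing loose in one of the bays; origin at the centre of its underside
- pellet_cup_2: EMPTY cup: small round bare aluminium cup, shiny inside, 38 mm across, 10 mm high, standing loose in one of the bays; origin at the centre of its underside
- tape_roll: bystander beside the board, loose: roll of tan tape lying flat, 82 mm across, 19 mm high; origin at the centre of its underside
- vial_4: bystander beside the board, loose: glass vial with a red cap, 27 mm across, 62 mm high, standing; origin at the centre of its underside
- marker_blue: bystander beside the board, loose: blue marker pen lying flat, 136 x 17 x 16 mm; origin at the centre of its underside
- timer: bystander beside the board, loose: white bench timer with blue buttons, 58 x 64 x 20 mm; origin at the centre of its underside
Not all that is in view belongs to the job. Leave any blue, pink or yellow look-alike of the pellet_cup_3 alone.

How it is judged:
By the outcome, as a careful person would: the job done as asked, in the order asked, and still so for the second after the job is handed in, with the robot touching nothing.
It also fails if it takes over 67 s, if anything falls off the work surface, if the arm or the gripper's body presses on something with over 40 N, if the wrist force passes 120 N, or if a joint passes its speed limit or range.

ROBOT

A 6-joint arm with a two-finger parallel gripper is mounted at the origin on a cart in front of the work surface, level with it; the furniture and walls round the work are solid. World frame = base frame: x ahead of the robot, y to its left, z up, the work surface at z = 0. Lengths are in m, angles in rad, forces in N, time in s.
With the tool pointing down it reaches from about 0.275 to 0.85 m from the base axis. Payload 5.2 kg.
Tool frame: the origin (TCP) lies at the very end of the fingers, on their centre line; the grasp point (between the pads) lies ctrl.grasp_offset behind it (ctrl.grasp_offset is the distance from the TCP to the grasp point, in m); z points along the fingers, y is the direction in which the jaws open and shut (so a half turn about z gives the same grasp; the last joint's range is limited). The gripper opens to 85 mm and grips with 20 to 120 N. Pads are 22 mm wide; open, the fingers measure 114 mm over their backs; the gripper's body (76 mm by 85 mm) begins 54 mm behind the grasp point. The pads swing forward as they close: fully open they stand 13 mm farther back than shut.
Start: joints at [-1.394, 0.259, 1.535, -0, 1.348, -0.203], TCP at [0.204, -0.511, 0.231] pointing down, gripper open.
Joint ranges: [-3.14, 3.14], [-0.91, 2.08], [0.19, 2.58], [-1.22, 4.36], [0.22, 2.71], [-3.12, 3.12]. Speed limits (rad/s): [2.57, 2.57, 3.14, 3.14, 3.14, 3.14].

INTERFACE

Orientations are given as [roll, pitch, yaw] about the fixed x, y, z axes, in that order (R = Rz(yaw) Ry(pitch) Rx(roll)).
In Python, from station import ctrl gives the robot as it stands.
- The arm moves only by the tool send_rows, never from a script. Its argument "deltas" is a list of rows, each a list of 5 numbers: the shift along the tool's x, y, z in mm, then the turn about the tool's z in rad, then the opening, from 0 (shut) to 1 (fully open). In form: [[x, y, z, twist, claw], ...]. A call has 1 to 12 rows; each row is the pose to reach, as a shift and turn from the pose commanded when the call began, along the tool's axes at that moment; what a row does not reach only later rows make up. A row lasts 1/12 s, in which the tool goes at most 41.7 mm and 7.16 degrees, less where a joint would pass 70% of its speed; a pose out of reach is approached as far as the arm can. A call with a gripper value outside its range is refused whole. The fingers move at their own pace and stop on an object; "squeeze" is the grip in N (left out, the last holds). Time passes only in rows, so rows that repeat a pose let the fingers close. It gives the time, the measured TCP pose, the force and the opening at its end, in the units of the state.
- ctrl.get_state(): the state, without advancing time (a new reading comes with each control period).
- ctrl.capture(name): name is "scene" or "top" or "wrist"; returns the picture (400x640x3 uint8, red, green, blue); there is no depth.
- ctrl.camera_params(name): a dict with "vertical_fov" (degrees; the focal length in pixels is half the picture's height over the tangent of half this angle, whatever the lens; pixels are square), "cx", "cy" (the principal point, pixels), "rvec" (rotation vector, rad) and "tvec" (3), from world to camera coordinates, as OpenCV has them. Camera axes: x right, y down, z forward; pixel columns grow to the right and rows downward; lengths in m; the calibration is good to about 2 mm. A picture is of the moment at which its call begins: read the wrist's pose just before it. camera_params takes no time and is no camera call; for the wrist camera it gives the pose at the moment of the call.
- ctrl.finish_job(): hands the job in, once; it reports no verdict.
The state is a dict: "time_s": time; "joints": joint angles; "joint_vel": joint speeds; "effort": joint torques, N m; "position": TCP position; "tool_rot": TCP orientation; "wrist_force": force on the tool from outside, world axes, zero at the start; "wrist_torque": the same for the moment, N m; "opening": finger opening in m.
Only numpy, scipy, OpenCV 4.12 (cv2) and the standard library are available. Lean on these libraries where they do the work, as an engineer would, in place of code of your own. Each camera call takes 0.05 s, during which the arm holds its last target. There are 200 camera calls.

## Working session

There is one attempt and no reset: what is moved stays moved. The work goes in short steps, Python scripts to look and compute and a tool call to move; the robot and the scene stay as the last step left them, time stands still between calls to the robot, and variables do not carry over. Pictures are saved under pics/ and viewed, about 8 in all and at most 12, crops included, and the job is handed in when it is done.

Besides the shell and the picture viewer there is one more tool, called after "Emit:" in YAML: its name, and indented under it one key for each argument. send_rows: Moves the arm, as the interface text tells. Its arguments: {"type":"object","properties":{"deltas":{"type":"array"},"squeeze":{"type":"number"}},"required":["deltas"]}

```bash
mkdir -p pics; cat > h.py <<'E'
import numpy as np, cv2
from station import ctrl
def cam(n):
    p=ctrl.camera_params(n); f=200/np.tan(np.radians(p["vertical_fov"])/2)
    K=np.array([[f,0,p["cx"]],[0,f,p["cy"]],[0,0,1.]]); return K,np.array(p["rvec"],float),np.array(p["tvec"],float)
def px2w(n,uv,z):
    K,r,t=cam(n); R=cv2.Rodrigues(r)[0]; o=-R.T@t
    d=R.T@np.linalg.inv(K)@np.array([uv[0],uv[1],1.]); return o+d*(z-o[2])/d[2]
def w2px(n,P):
    K,r,t=cam(n); return cv2.projectPoints(np.array(P,float).reshape(-1,3),r,t,K,None)[0].reshape(-1,2)
def snap(n,f):
    im=ctrl.capture(n); cv2.imwrite("pics/"+f,im[:,:,::-1]); return im
E
python3 - <<'E'
from h import *
snap("top","top0.png");snap("scene","scene0.png")
s=ctrl.get_state(); print(s["time_s"],s["position"],s["tool_rot"],s["opening"],ctrl.grasp_offset)
for n in("top","scene"): print([a.round(3).tolist() for a in cam(n)])
E
```

```text
0.1 [ 0.20382862 -0.51032738  0.23055618] [-3.13995033e+00 -3.31390164e-04  3.79790871e-01] 0.0854095450902274 0.0187
[[[461.953, 0.0, 312.837], [0.0, 461.953, 196.17], [0.0, 0.0, 1.0]], [2.148, -2.162, 0.125], [-0.01, 0.575, 0.927]]
[[[473.668, 0.0, 325.057], [0.0, 473.668, 200.683], [0.0, 0.0, 1.0]], [1.315, -2.289, 0.903], [0.25, 0.413, 0.696]]
```

View pics/top0.png

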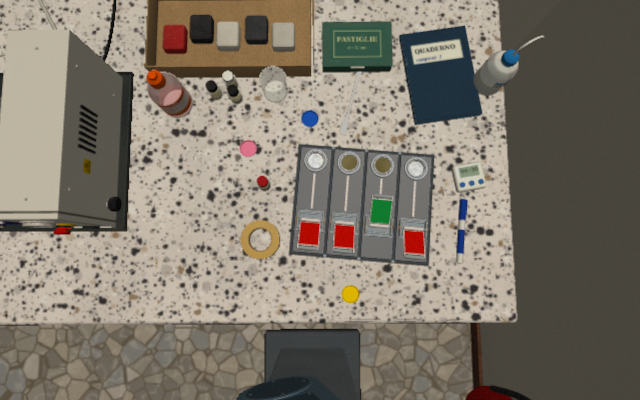

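View pics/scene0.png

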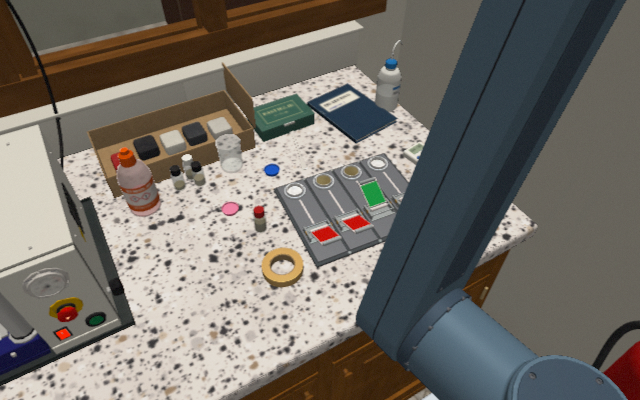

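The top view shows four lanes. The cups at (316,160), (349,161), (382,164) and (416,168) look empty, full, full, empty, and the tags are red, red, green, red. I'll zoom in to confirm and then measure.

```bash
python3 - <<'E'
from h import *
im=cv2.imread("pics/top0.png")[135:275,280:445]; cv2.imwrite("pics/crop.png",cv2.resize(im,None,fx=4.2,fy=4.2,interpolation=cv2.INTER_CUBIC))
for uv in((316,160),(349,161),(382,164),(416,168)): print("cup",px2w("top",uv,.018).round(4))
hsv=cv2.cvtColor(cv2.imread("pics/top0.png"),cv2.COLOR_BGR2HSV)
m=(((hsv[...,0]<6)|(hsv[...,0]>174)|(abs(hsv[...,0].astype(int)-65)<20))&(hsv[...,1]>150)&(hsv[...,2]>80)).astype(np.uint8)
m[:190]=0;m[270:]=0;m[:,:290]=0;m[:,440:]=0
n,_,st,c=cv2.connectedComponentsWithStats(m)
for s,k in zip(st[1:],c[1:]):
    if s[4]>50: print(s,k.round(1),px2w("top",k,.037).round(4))
E
```

```text
cup [ 0.6552 -0.0211  0.018 ]
cup [ 0.6525 -0.0916  0.018 ]
cup [ 0.6455 -0.1619  0.018 ]
cup [ 0.6363 -0.2341  0.018 ]
[371 200  20  23 398] [380.6 210.9] [ 0.5433 -0.154   0.037 ]
[299 222  20  23 391] [308.9 233. ] [ 0.4987 -0.0053  0.037 ]
[334 225  20  23 394] [343.8 235.8] [ 0.4925 -0.0772  0.037 ]
[405 231  19  23 398] [413.8 241.9] [ 0.4791 -0.2205  0.037 ]
```

View pics/crop.png

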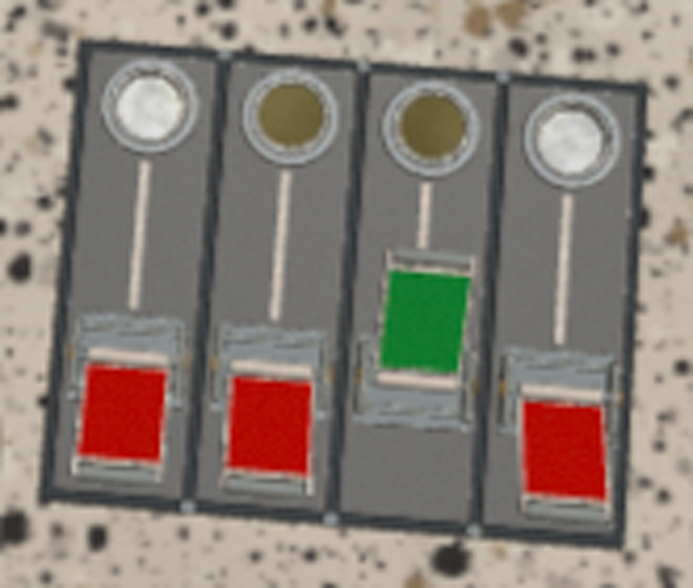

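The crop confirms it: the cups are empty, full, full, empty, and the tags are red, red, green, red, all lying on their rests. Only the second lane's tag needs flipping. From the cups and tags, the lane direction u is about (0.996, -0.091), with the hinge at about (0.5225, -0.080) and the edge roller at about (0.464, -0.075). The plate centre predicted from these lies within about 1 mm of the measured one. I'll approach above a point 100 mm in front of the hinge, shutting the fingers on the way.

Emit:
send_rows:
  deltas:
    - [366,-326,60,0.47,0]
    - [366,-326,60,0.47,0]
    - [366,-326,60,0.47,0]
    - [366,-326,60,0.47,0]
    - [366,-326,60,0.47,0]
    - [366,-326,60,0.47,0]
    - [366,-326,60,0.47,0]
    - [366,-326,60,0.47,0]
    - [366,-326,60,0.47,0]
    - [366,-326,60,0.47,0]
    - [366,-326,60,0.47,0]
    - [366,-326,60,0.47,0]

```text
time_s: 1.1
position: [0.4232, -0.0697, 0.1709]
tool_rot: [-3.141, 0.0, -0.09]
wrist_force: [1.2, -0.2, -0.5]
opening: 0.0
```

Emit:
send_rows:
  deltas:
    - [0,0,0,0,0]
    - [0,0,0,0,0]
    - [0,0,0,0,0]

```text
time_s: 1.35
position: [0.4228, -0.0723, 0.1711]
tool_rot: [3.141, 0.001, -0.089]
wrist_force: [-0.5, -0.7, 0.4]
opening: -0.0003
```

```bash
python3 - <<'E'
from h import *
s=ctrl.get_state(); print(s["time_s"],s["position"],s["tool_rot"],s["opening"],s["wrist_force"])
im=snap("wrist","w0.png")
H=np.array([.5225,-.0802,.0215]);u=np.array([.9959,-.0906,0])
E=H-.059*u; E[2]=.049
print(w2px("wrist",[H,E,H+.13*u]).round(1), cam("wrist")[0][0,0])
E
```

```text
1.35 [ 0.4227601  -0.07233515  0.17113779] [ 3.14129363e+00  6.64653551e-04 -8.87599635e-02] -0.0003044734803611673 [-0.49694839 -0.66113739  0.36820244]
[[315.9  79.4]
 [315.7 148.1]
 [316.2 -96.3]] 299.81375278830575
```

View pics/w0.png

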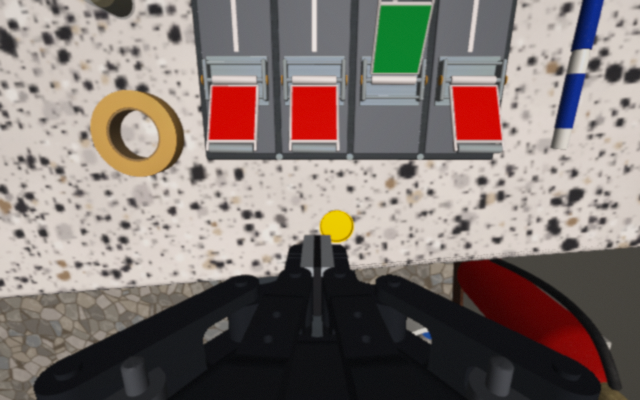

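The predicted edge (316,148) and hinge (316,79) agree with the roller seen at about (314,146) and the bracket at about (315,80). The shut finger is in line with the lane. I'll descend to 33 mm above the worktop.

Emit:
send_rows:
  deltas:
    - [0,0,40,0,0]
    - [0,0,80,0,0]
    - [0,0,115,0,0]
    - [0,0,138,0,0]
    - [0,0,138,0,0]
    - [0,0,138,0,0]

```text
time_s: 1.9
position: [0.422, -0.0734, 0.0329]
tool_rot: [-3.141, 0.003, -0.093]
wrist_force: [-0.1, 0.5, 0.2]
opening: 0.0002
```

Emit:
send_rows:
  deltas:
    - [8,0,0,0,0]
    - [14,0,0,0,0]
    - [19,0,0,0,0]
    - [24,0,0,0,0]
    - [29,0,0,0,0]
    - [34,0,0,0,0]
    - [39,0,0,0,0]
    - [44,0,0,0,0]
    - [49,0,0,0,0]
    - [54,0,0,0,0]

```text
time_s: 2.73
position: [0.4773, -0.0772, 0.0333]
tool_rot: [-3.141, -0.0, -0.09]
wrist_force: [-0.7, 0.4, -0.2]
opening: -0.0001
```

Forces are small, so I'll continue slowly past upright.

Emit:
send_rows:
  deltas:
    - [5,0,0,0,0]
    - [10,0,0,0,0]
    - [15,0,0,0,0]
    - [20,0,0,0,0]
    - [25,0,0,0,0]
    - [30,0,0,0,0]
    - [35,0,0,0,0]
    - [40,0,0,0,0]
    - [45,0,0,0,0]
    - [50,0,0,0,0]
    - [54,0,0,0,0]
    - [54,0,0,0,0]

```text
time_s: 3.73
position: [0.5316, -0.0823, 0.0334]
tool_rot: [3.141, -0.001, -0.09]
wrist_force: [-0.2, -0.8, 0.5]
opening: 0.0001
```

```bash
python3 - <<'E'
from h import *
s=ctrl.get_state(); print(s["time_s"],s["position"],s["wrist_force"])
a=snap("top","t1.png");b=snap("wrist","w1.png")
cv2.imwrite("pics/both.png",np.vstack([cv2.resize(a[130:280,270:450],(720,600))[:300*2:2],cv2.resize(b,(720,450))[:290]])[:,:,::-1])
E
```

```text
3.7333 [ 0.53159644 -0.08233105  0.03339973] [-0.24390467 -0.75950084  0.54810756]
```

View pics/both.png

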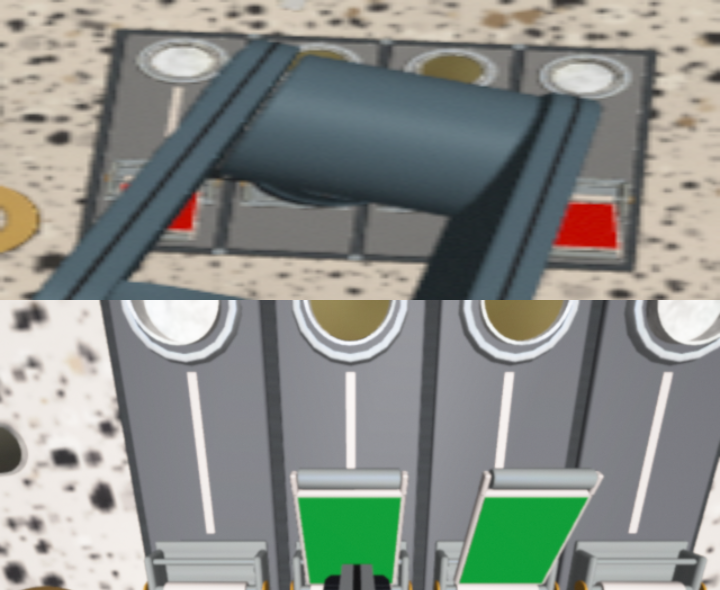

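Tag b now shows green, lying alongside tag c. I'll back off level, then rise clear.

Emit:
send_rows:
  deltas:
    - [-20,0,0,0,0]
    - [-50,0,0,0,0]
    - [-85,0,-10,0,0]
    - [-110,0,-50,0,0]
    - [-120,0,-90,0,0]
    - [-120,0,-130,0,0]
    - [-120,0,-150,0,0]
    - [-120,0,-150,0,0]
    - [-120,0,-150,0,0]
    - [-120,0,-150,0,0]

```text
time_s: 4.67
position: [0.4103, -0.0709, 0.1827]
tool_rot: [-3.141, 0.001, -0.09]
wrist_force: [0.1, -0.8, 0.7]
opening: 0.0002
```

```bash
python3 - <<'E'
from h import *
s=ctrl.get_state(); print(s["time_s"],s["position"],s["wrist_force"])
a=snap("top","t2.png");cv2.imwrite("pics/c2.png",cv2.resize(a[135:305,235:490],None,fx=3,fy=3)[:,:,::-1])
E
```

```text
4.6667 [ 0.41030827 -0.07094621  0.18266543] [ 0.12595854 -0.80302788  0.73147736]
```

View pics/c2.png

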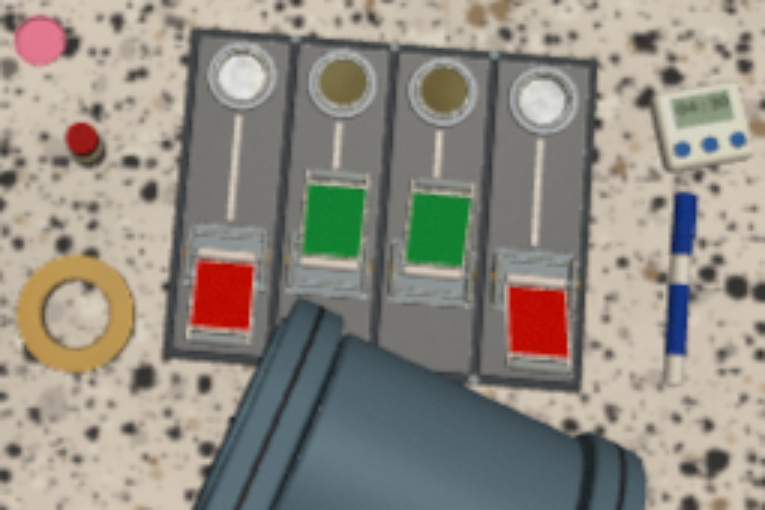

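The board now reads red, green, green, red against cups that are empty, full, full, empty. Everything else stands where it did, and the arm is clear.

```bash
python3 -c "
from station import ctrl
print(ctrl.finish_job())"
```

```text
the job is handed in; nothing more can be done
None
```

The board is up to date and handed in. The two bays with full cups now show green, and the two with empty cups show red.

- **What I moved:** only the second tag from the left was wrong: red beside a full cup. I pushed it over with the shut fingertip 33 mm above the worktop, then backed off and rose clear.
- **Forces and time:** wrist readings stayed at about 1 N, which is noise level, at the end of every move, and the arm had used about 4.7 s.
- **Last check:** the final top view shows red, green, green, red from left to right, with the flipped tag lying like the one that was already green. The cups, vial, tape roll, timer and marker looked unmoved. The yellow look-alike was hidden behind the arm in that view; the fingertip stayed well above its height.

No check failed or disagreed.

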